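# Stand the toppled reagent bottle up against the pipette stand

### The arm

A 6-joint arm with a two-finger parallel gripper is mounted at the origin on the work surface. World frame = base frame: x ahead of the robot, y to its left, z up, the work surface at z = 0. Lengths are in mm, angles in rad, forces in N, time in s.
With the tool pointing down it reaches from about 225 to 875 mm from the base axis. Payload 3.4 kg.
Tool frame: the origin (TCP) lies midway between the tips of the shut fingers; the grasp point (between the pads) lies 19 mm behind it (r.grasp_offset is the distance from the TCP to the grasp point, in mm); z points along the fingers, y is the line along which they close (so a half turn about z gives the same grasp; the last joint's range is limited). The gripper opens to 85 mm and grips with 20 to 120 N. Pads are 22 mm wide; open, the fingers measure 114 mm over their backs; the gripper's body (76 mm by 85 mm) begins 54 mm behind the grasp point. The pads swing forward as they close: fully open they stand 13 mm farther back than shut.
Start: joints at [1.174, 0.276, 1.505, -0, 1.361, -0.121], TCP at [156.598, 553.299, 231.328] pointing down, gripper open.
Joint ranges: [-2.89, 2.89], [-0.75, 2.08], [0.22, 2.7], [-1.18, 4.32], [0.11, 2.71], [-2.7, 2.7]. Speed limits (rad/s): [2.57, 2.57, 3.14, 3.14, 3.14, 3.14].

### API

Orientations are given as a rotation vector (axis times angle).
In Python, from plant import monitor, imaging, hand_in, r gives the robot as it stands.
- The arm moves only by the shell command python3 -m crank 'ROWS' [FORCE]. ROWS is JSON, one flat list of numbers, 5 for each row, row after row: the closure, from -1 (fully open) to 1 (shut), then the shift along the world's x, y, z as a fraction of full scale, then the turn about the world's z as a fraction of full scale. A call has 1 to 20 rows; each row shifts and turns the commanded pose from where the row before left it; what a row does not reach is not made up. Full scale, the value 1, is 75 cm for a shift and 45 degrees for a turn. A row lasts 1/8 s, in which the tool goes at most 62.5 mm and 10.7 degrees, less where a joint would pass 70% of its speed; a pose out of reach is approached as far as the arm can. A call with a number of a shift or a turn outside -1 to 1 is refused whole. A call with a gripper value outside its range is refused whole. The fingers move at their own pace and stop on an object; FORCE is the grip in N (left out, the last holds). Time passes only in rows, so rows that do not move let the fingers close. It gives the time, the measured TCP pose, the force, the opening and the grip force at its end, in the units of the state.
- monitor.read_state(): the state, without advancing time (a new reading comes with each control period).
- imaging.snapshot(name): name is "side" or "top" or "wrist"; returns the picture (420x560x3 uint8, red, green, blue); there is no depth.
- imaging.camera_params(name): a dict with "mtx" (3x3 intrinsics, pixels), "R" (3x3) and "t" (3): a world point X has camera coordinates R X + t. Camera axes: x right, y down, z forward; pixel columns grow to the right and rows downward; lengths in mm; the calibration is good to about 2 mm. A picture is of the moment at which its call begins: read the wrist's pose just before it. camera_params takes no time and is no camera call; for the wrist camera it gives the pose at the moment of the call.
- hand_in(): hands the job in; it is judged then, once.
The state is a dict: "time": time; "joint_pos": joint angles; "qd": joint speeds; "tau": joint torques, N m; "position": TCP position; "orientation": TCP orientation; "wrist_force": force on the tool from outside, world axes, zero at the start; "wrist_torque": the same for the moment, N m; "opening": finger opening in mm; "grip_force": force on a finger pad.
Only numpy, scipy, OpenCV 4.12 (cv2) and the standard library are available. Lean on these libraries where they do the work, as an engineer would, in place of code of your own. Each camera call takes 0.05 s, during which the arm holds its last target. There are 200 camera calls.

### The job

The blue-capped reagent bottle has toppled and lies slanted over the tip box in front of the yellow pipette stand. Push its cap end over towards the stand until the bottle stands upright on the bench, close against the stand's flat side, without lifting it off the bench, and then let go of it. Leave the red-capped empty bottle that lies on its side where it is.

Things in the scene. Friction and masses are not known exactly. Their poses are not given: they have to be found in the camera images.
- bottle: The bottle to right: white, rectangular, blue cap and band, about 0.35 kg. Body 80 (own x) by 60 (own y) by 155 mm tall, shoulder 60 by 48 to 170 mm, round cap 40 mm wide from 170 to 200 mm. Origin: centre of its underside; z to the cap, +y (back) to the stand. It starts 52 degrees from upright, cap away from the stand, on the bench with the underside's edge at y = -30 mm, 60-75 mm from the stand.
- stand: Yellow pipette stand, fixed, 320 mm long (own x), 120 deep (own y), 180 high, with five pipettes on top up to 295 mm along own y = +30 mm. Origin: centre of its underside, z up. Its flat upright side at own y = -60 mm faces the bottle and is the wall to push towards.
- tipbox: Blue pipette-tip box with pale lid, fixed, 120 mm (own x, parallel to the stand) by 70 (own y) by 85 high. Origin: centre of its underside. The bottle's front rests on its top edge at own y = +35 mm. Pushed at the cap, the bottle tips about its foot's lower edge, which hardly slides; within about 20 degrees of upright it settles on its foot by itself.
- spare: Empty bottle of the same shape with a red cap and red label band, 0.15 kg, lying flat on the bench on its 80 mm wide side, 60 mm high; to be left alone. Origin at the centre of its underside, own z towards the cap.
Mind the look-alikes: they are no part of the job. What is shaped like the bottle but purple is not meant.

How it is judged (in metres and radians):
At the end, for the whole second after the job is handed in: The blue-capped bottle stands on its foot on the bench, within 10 degrees of upright and at rest, in front of the yellow stand's flat side (its centre within 150 mm of the stand's middle along it) with a gap of at most 30 mm to it; the red-capped bottle has moved less than 30 mm (angle between bottle's own z axis and vertical below 0.175 rad and height (world z) of bottle below 0.01 m and y of bottle in the frame of stand between -0.12 and -0.06 m and x of bottle in the frame of stand between -0.15 and 0.15 m and linear speed of bottle below 0.02 m/s and distance of spare from where it was at the start of the episode below 0.03 m); the robot touches nothing.
It fails at once if the blue-capped bottle is lifted off the bench (its underside's centre more than 50 mm up; tipping about its edge raises it no more than 30 mm) (height (world z) of bottle above 0.05 m).
It fails at once if the red-capped bottle is shoved more than 30 mm (distance of spare from where it was at the start of the episode above 0.03 m).
It also fails if it takes over 35 s, if anything falls off the work surface, if the arm or the gripper's body presses on something with over 40 N, if the wrist force passes 120 N, or if a joint passes its speed limit or range.

## Working session

There is one attempt and no reset: what is moved stays moved. The work goes in short steps, Python scripts to look and compute and a shell command to move; the robot and the scene stay as the last step left them, time stands still between calls to the robot, and variables do not carry over. Pictures are saved under pics/ and viewed, at most 10 in all, crops included, and the job is handed in when it is done.

```bash
mkdir -p pics; python3 - <<'E'
from plant import monitor, imaging, r
import cv2
for n in("side","top"):
    cv2.imwrite(f"pics/{n}0.png",cv2.resize(imaging.snapshot(n)[:,:,::-1],(784,588),interpolation=cv2.INTER_CUBIC))
    c=imaging.camera_params(n);print(n,c["mtx"].round(1).tolist(),(-c["R"].T@c["t"]).round(),c["R"].round(2).tolist())
print(monitor.read_state()["orientation"])
E
```

```text
side [[394.8, 0.0, 277.9], [0.0, 394.8, 207.9], [0.0, 0.0, 1.0]] [ -35. -746.  809.] [[0.87, -0.49, -0.02], [-0.33, -0.56, -0.76], [0.36, 0.67, -0.65]]
top [[483.7, 0.0, 273.9], [0.0, 483.7, 208.5], [0.0, 0.0, 1.0]] [ 113.   17. 1340.] [[0.03, -1.0, 0.0], [-0.98, -0.03, -0.22], [0.22, 0.0, -0.98]]
[-4.31751869e-01 -3.11136750e+00  2.54666588e-03]
```

View pics/side0.png

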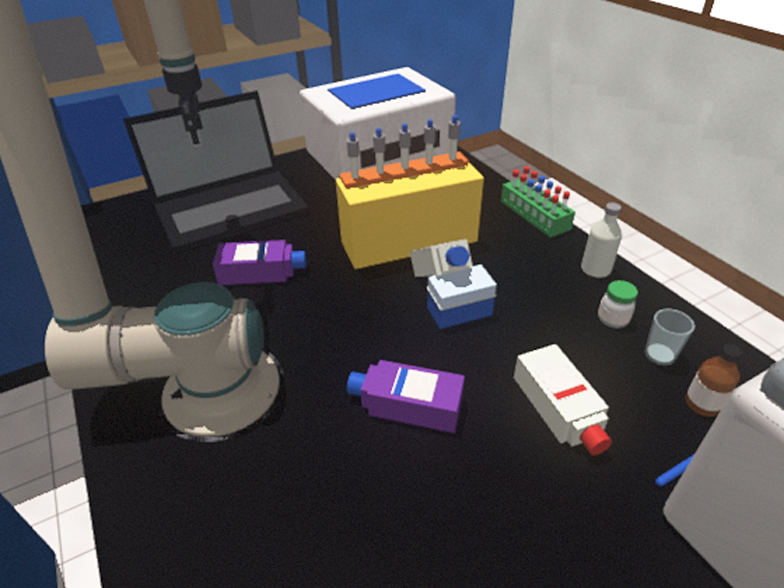

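View pics/top0.png

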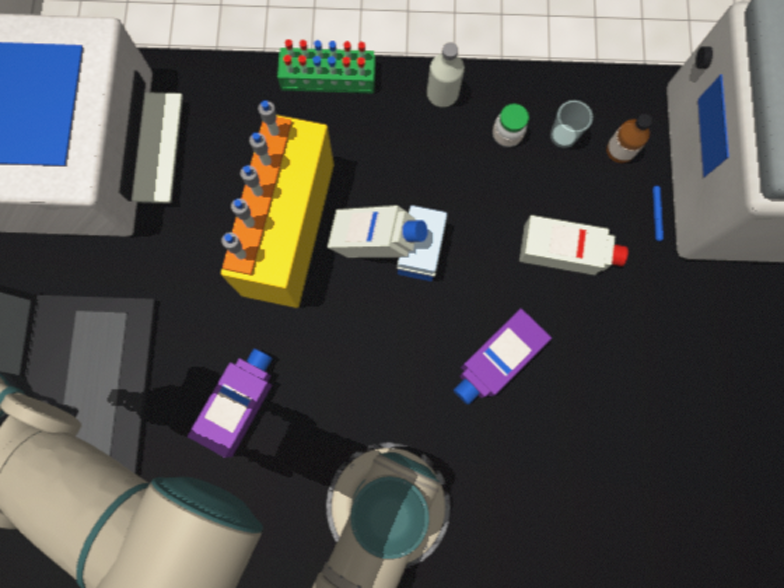

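```bash
cat > h.py <<'E'
import numpy as np
from plant import imaging
def ray(n,u,v,z):
    c=imaging.camera_params(n); R=c["R"];t=c["t"];o=-R.T@t
    d=R.T@np.linalg.solve(c["mtx"],[u,v,1]); return (o+d*(z-o[2])/d[2]).round(1)
def proj(n,X):
    c=imaging.camera_params(n); p=c["mtx"]@(c["R"]@np.array(X)+c["t"]); return (p[:2]/p[2]).round(1)
E
python3 - <<'E'
from plant import imaging
import cv2
im=imaging.snapshot("top")[:,:,::-1]
cv2.imwrite("pics/c1.png",cv2.resize(im[75:225,150:350],(800,600),interpolation=cv2.INTER_CUBIC))
E
```

```text
(no output)
```

View pics/c1.png

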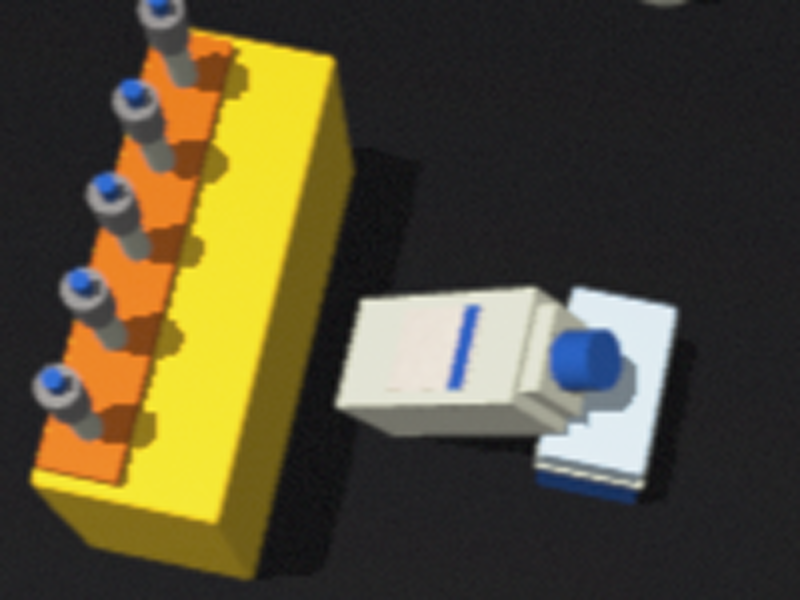

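```bash
python3 - <<'E'
from h import *
P=lambda u,v,z: ray("top",150+u/4,75+v/4,z)
a,b=P(335,58,180),P(217,523,180);c,d=P(353,168,0),P(252,578,0)
print(a,b,np.linalg.norm(a-b),c,d,np.linalg.norm(c-d))
A=(a[:2]+c[:2])/2;B=(b[:2]+d[:2])/2
ex=(A-B)/np.linalg.norm(A-B); ey=np.array([-ex[1],ex[0]])
M=(A+B)/2; print("ex",ex,"ey(to stand)",ey,"mid face",M,np.degrees(np.arctan2(ex[1],ex[0])))
f=lambda p:((p[:2]-M)@ex,(p[:2]-M)@ey)
for nm,p in dict(bk1=P(362,298,47),bk2=P(337,407,47),captop=P(605,362,147),tb1=P(573,288,85),tb2=P(677,308,85),tb3=P(643,476,85)).items(): print(nm,p,np.round(f(p),1))
print((P(362,298,47)-P(337,407,47)))
E
```

```text
[685.2 137.4 180. ] [373.  193.8 180. ] 317.25352637914057 [686.2 138.1   0. ] [374.4 193.9   0. ] 316.7536582267047
ex [ 0.98421631 -0.17696966] ey(to stand) [0.17696966 0.98421631] mid face [529.7 165.8] -10.19330073794718
bk1 [568.5 122.7  47. ] [ 45.8 -35.6]
bk2 [488.2 136.1  47. ] [-35.6 -36.6]
captop [495.4 -44.1 147. ] [   3.4 -212.7]
tb1 [567.4 -24.3  85. ] [  70.7 -180.4]
tb2 [555.5 -95.7  85. ] [  71.7 -252.8]
tb3 [436.4 -74.5  85. ] [ -49.3 -253. ]
[ 80.3 -13.4   0. ]
```

```bash
python3 -m crank '[1,0,0,0.06,0.124, 1,0,0,0.06,0, 1,0,0,0.06,0, 1,0,0,0.05,0, 1,0.03,-0.06,0,0, 1,0.03,-0.06,0,0, 1,0.03,-0.06,0,0, 1,0.03,-0.06,0,0, 1,0.03,-0.06,0,0, 1,0.03,-0.06,0,0, 1,0.03,-0.06,0,0, 1,0.03,-0.06,0,0, 1,0.03,-0.06,0,0, 1,0.03,-0.06,0,0, 1,0.03,-0.06,0,0, 1,0.03,-0.06,0,0, 1,0.03,-0.06,0,0, 1,0.03,-0.06,0,0]'
```

```text
time: 2.4
position: [472.0, -78.3, 403.6]
orientation: [-0.28, -3.129, -0.001]
wrist_force: [0.6, 0.6, 0.4]
opening: 0.1
grip_force: 0.0
```

```bash
python3 -m crank '[1,0.017,-0.034,-0.065,0, 1,0,0,-0.065,0, 1,0,0,-0.065,0, 1,0,0,-0.065,0, 1,0,0,-0.065,0, 1,0,0,-0.065,0, 1,0,0,0,0]'; python3 - <<'E'
from h import *
import cv2
im=imaging.snapshot("side")[:,:,::-1]
cv2.imwrite("pics/s1.png",cv2.resize(im[70:270,230:430],(600,600),interpolation=cv2.INTER_CUBIC))
ey=np.array([.177,.984])
piv=np.array([529.7,165.8])+4.5*np.array([.984,-.177])-73*ey
for th in (52,45,40,35,30,25,20,15,12,8):
    t=np.radians(th);h=-200*np.sin(t)+10*np.cos(t)-14.5;z=200*np.cos(t)+10*np.sin(t)-22
    print(th,(piv+h*ey).round(),round(z))
E
```

```text
time: 3.28
position: [481.1, -101.0, 108.2]
orientation: [-0.279, -3.12, -0.004]
wrist_force: [0.8, 0.3, 0.4]
opening: -0.1
grip_force: 0.0
52 [492. -70.] 109
45 [495. -53.] 126
40 [497. -40.] 138
35 [500. -26.] 148
30 [502. -11.] 156
25 [505.   5.] 163
20 [508.  21.] 169
15 [511.  37.] 174
12 [513.  48.] 176
8 [515.  61.] 177
```

View pics/s1.png

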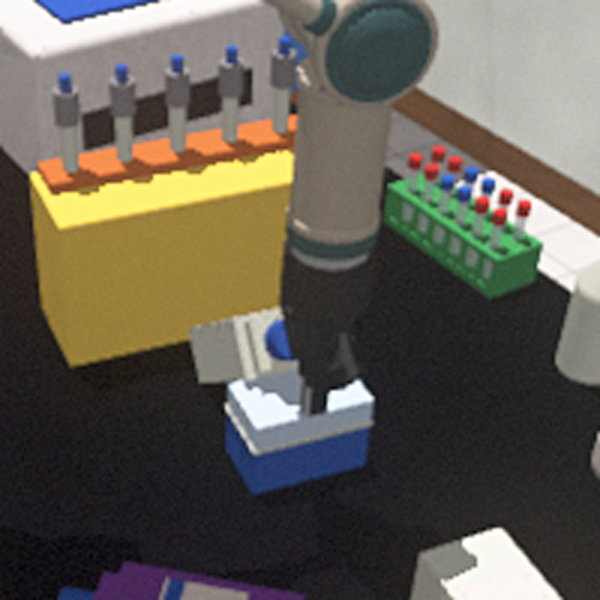

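The closed fingers stand in front of the cap (cap at about (280,340), tips at (315,405), above the tip box lid). I'll start pushing slowly.

```bash
python3 -m crank '[1,0.007,0.02,0,0, 1,0.007,0.02,0,0, 1,0.002,0.011,0.011,0, 1,0.002,0.011,0.011,0, 1,0,0,0,0]'; python3 - <<'E'
from h import *
import cv2
im=imaging.snapshot("top")[:,:,::-1]
cv2.imwrite("pics/t1.png",cv2.resize(im[75:225,150:350],(800,600),interpolation=cv2.INTER_CUBIC))
E
```

```text
time: 3.95
position: [498.6, -55.2, 129.1]
orientation: [0.278, 3.127, -0.001]
wrist_force: [-0.4, -0.3, -0.6]
opening: -0.1
grip_force: 0.2
```

View pics/t1.png

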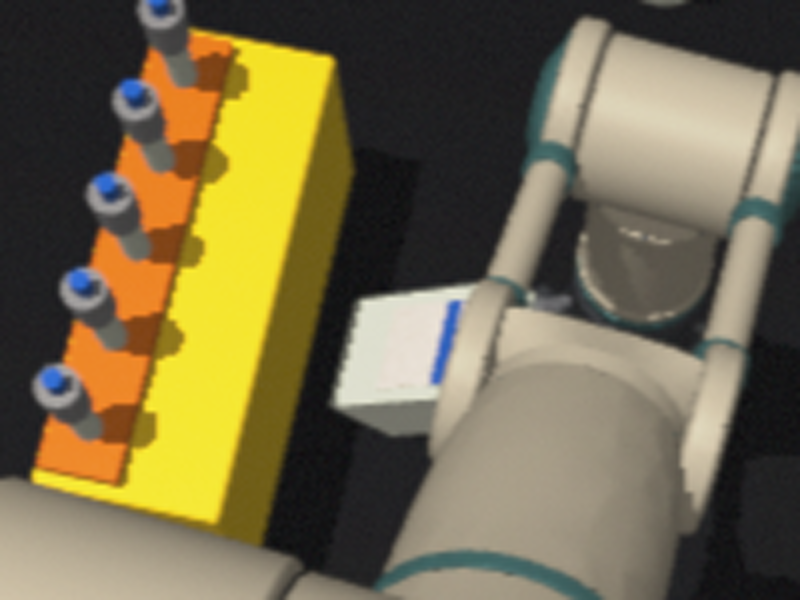

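The band moved left by about 18 px while the foot stayed, so the bottle is tipping. I'll continue.

```bash
python3 -m crank '[1,0.001,0.0115,0.0095,0, 1,0.001,0.0115,0.0095,0, 1,0.001,0.0115,0.008,0, 1,0.001,0.0115,0.006,0, 1,0.001,0.0115,0.005,0, 1,0.002,0.0115,0.005,0, 1,0,0,0,0]'; python3 - <<'E'
from h import *
import cv2
a=imaging.snapshot("side")[70:270,230:430,::-1]
b=imaging.snapshot("top")[75:225,150:350,::-1]
cv2.imwrite("pics/t2.png",cv2.resize(np.vstack([a,b]),None,fx=1.7,fy=1.7,interpolation=cv2.INTER_CUBIC))
E
```

```text
time: 4.88
position: [503.2, -3.2, 160.2]
orientation: [0.278, 3.129, 0.001]
wrist_force: [0.2, 0.3, 0.5]
opening: -0.2
grip_force: 0.1
```

View pics/t2.png

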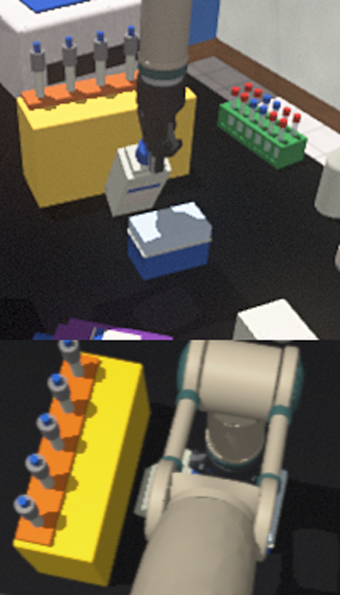

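The bottle has tipped to roughly 27° with its foot in place (side view, around (135,190)). Next I'll push past the balance point.

```bash
python3 -m crank '[1,0.002,0.0115,0.005,0, 1,0.002,0.0115,0.004,0, 1,0.002,0.0115,0.004,0, 1,0.002,0.0115,0.003,0, 1,0.002,0.0115,0.002,0, 1,0.002,0.0115,0.001,0, 1,0,0,0,0, 1,0,0,0,0, 1,0,0,0,0, 1,0,0,0,0]'; python3 - <<'E'
from h import *
import cv2
a=imaging.snapshot("side")[70:270,230:430,::-1]
cv2.imwrite("pics/t3.png",cv2.resize(a,None,fx=3,fy=3,interpolation=cv2.INTER_CUBIC))
E
```

```text
time: 6.22
position: [512.0, 47.5, 174.3]
orientation: [-0.281, -3.129, 0.0]
wrist_force: [0.0, 0.7, -0.5]
opening: 0.3
grip_force: 0.0
```

View pics/t3.png

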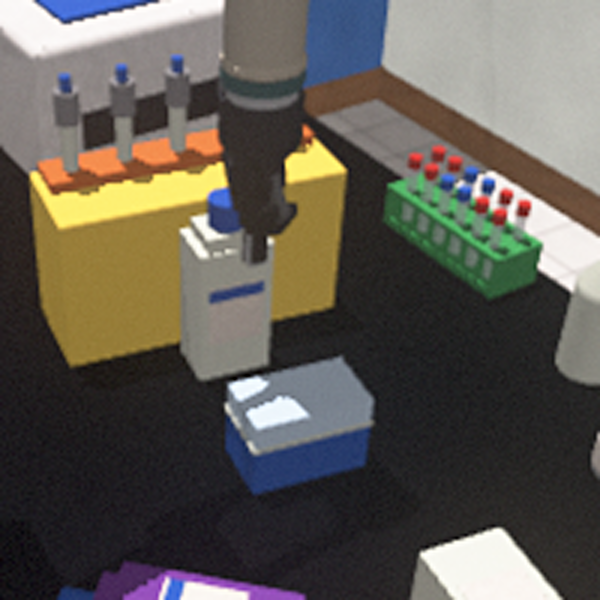

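The bottle is upright on its foot (its front bottom edge at (200–270, 370)) and stands before the stand. I'll back straight off along the push line, then rise and move clear.

```bash
python3 -m crank '[1,-0.006,-0.03,0,0, 1,-0.01,-0.055,0,0, 1,-0.01,-0.055,0,0, 1,0,0,0.07,0, 1,0,0,0.07,0, 1,0,0,0.07,0, 1,-0.04,-0.06,0,0, 1,-0.04,-0.06,0,0, 1,-0.04,-0.06,0,0, 1,-0.04,-0.06,0,0, 1,0,0,0,0]'; python3 - <<'E'
from h import *
import cv2
b=imaging.snapshot("top")[75:225,150:350,::-1]; a=imaging.snapshot("side")[70:270,230:430,::-1]
cv2.imwrite("pics/t4.png",np.hstack([cv2.resize(b,(500,375),interpolation=cv2.INTER_CUBIC),cv2.resize(a,(300,300))[:].copy() if 0 else cv2.resize(a,(300,375))]))
E
```

```text
time: 7.65
position: [370.6, -240.0, 331.8]
orientation: [-0.29, -3.128, 0.002]
wrist_force: [-0.0, -0.3, 1.2]
opening: -0.2
grip_force: 0.0
```

View pics/t4.png

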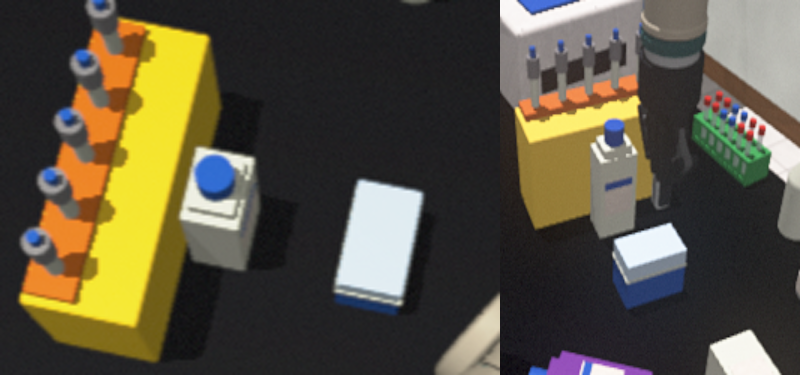

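```bash
python3 - <<'E'
from h import *
M=np.array([529.7,165.8]);ex=np.array([.984,-.177]);ey=np.array([.177,.984])
for u,v,z in((215,174,200),(190,255,0),(247,268,0)):
    p=ray("top",150+u/2.5,75+v/2.5,z);print(p,(p[:2]-M)@ex,(p[:2]-M)@ey)
E
```

```text
[527.1 122.1 200. ] 5.17649999999998 -43.46100000000002
[500.3 164.2   0. ] -28.64640000000003 -6.7782000000000275
[487.1  97.8   0. ] -29.88240000000002 -74.45220000000002
```

The bottle's centre is 43 mm from the stand's face, which leaves a gap of about 13 mm. It is upright at x ≈ 5 mm along the stand, the red-capped bottle was never touched, and the arm is clear.

```bash
python3 -c "from plant import hand_in; print(hand_in())"
```

```text
the job is handed in; nothing more can be done
None
```

The blue-capped bottle stands upright about 13 mm from the stand's flat side, the arm is clear of it, and the job is handed in; no verdict was returned.

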